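# Unbolt the drug box and lay its lid back on its stop

### The job

Open the steel drug box for restocking: slide its bolt fully back, then lift the lid by its bar and swing it over, past upright, until you feel it meet the sprung stop arm behind the hinge, wherever that is set today, and press it lightly home there for about a second. Guide the lid by hand all the way, neither letting it drop nor straining the bolt, the hinge or the stop, then let go so that it stays leaning on the stop. Leave everything else on the counter where it is.

Things in the scene. Friction and masses are not known exactly. Their poses are not given: they have to be found in the camera images.
- case: steel drug box, fixed, 110 mm deep (x), 190 wide (y), 70 high. Origin at the centre of its underside on the counter; its -x axis points out of its front, +x to the hinge side, z up. Turned up to 0.4 rad from the robot's x axis. A block for the bolt, 50 x 66, top 76 above the counter, stands on its -y side
- lid_hinge (a point): middle of the lid's hinge axis: 55 behind the box's centre (+x of the box) and 73.5 above the counter. The axis runs along the box's y
- lid_panel: steel lid: plate 112 x 190 x 5 mm with a bar handle in front; 0.3 to 0.5 kg in all. Origin on the hinge axis, x axis pointing from the bar to the hinge, z out of its outer face (up when shut); the bar lies at x = -150, z = 0
- lid_bar (a point): middle of the lid's bar handle: round steel bar, diameter 10 mm, 110 long along the box's y, on two end struts in the plane of the lid, 38 in front of the lid's edge, 150 from the hinge axis. Shut, it is 73.5 above the counter and free all round: pinch it from above with a finger on either side (along the box's x); it turns in the grip as the lid swings
- lid (a joint): hinge angle of the lid in rad: 0 shut, pi/2 upright; it grows as the bar rises and goes over to the far side. The hinge is nearly free: short of pi/2 the lid falls shut, past it it falls back. Where it ends is not told: it meets the stop arm's pad at an angle set anew each time, from 1.85 to 2.15 rad
- stop: bracket behind the hinge (origin 6 mm behind its axis) with the lid's stop arm: two bars 85 long, a rubber pad across the end, leaning back; the pad meets the lid's outer face 80 from the axis. This pose does not tell the arm's setting. The arm is sprung: at the lid's bar 1 mm per 2 N; over 16 N at the bar (30 at the pad) strains it, 4 to 8 N at the bar is plenty. Let go, the lid leans on it
- bolt: sliding bolt on the -y side of the box: steel plate 24 x 70 x 5 mm whose end lies 15 over the lid's edge and holds it shut, with an upright knob. Origin at the foot of the knob, axes as the box's
- catch_knob (a point): centre of the bolt's square upright knob: 14 x 14 mm, 36 high, its top 118.5 above the counter, its foot on the bolt's plate at 82.5. In the box's frame it lies at x = -20 and, at the start, y = -120 to -123
- catch (a joint): how far the bolt is drawn back, in m: 0 bolted (starts at 0 to 0.003); it slides along the box's -y, away from the lid, to its end at 0.024, with about 3 N of friction, and stays where it is left; the lid is free from 0.016 on
- vial_a: bystander, to be left alone: clear glass vial, diameter 26, 55 high, standing on the counter left of the box (mm). Origin at the centre of its underside
- vial_b: bystander, to be left alone: amber glass vial, diameter 30, 60 high, standing in front and right of the box (mm). Origin at the centre of its underside
- carton: bystander, to be left alone: white carton 70 x 110 x 45 high, left of the box (mm). Origin at the centre of its underside
- bowl: bystander, to be left alone: open steel bowl, rim diameter 110, 45 high, right of the box (mm). Origin at the centre of its underside
- syringe: bystander, to be left alone: plastic syringe without needle, about 130 long, 34 wide at its finger flange, 24 high, lying left of the box (mm). Origin at the centre of its underside
- flask: bystander, to be left alone: white plastic bottle, diameter 60, 110 high, standing behind and right of the box (mm). Origin at the centre of its underside

How it is judged:
By the outcome, as a careful person would: the job done as asked, in the order asked, and still so for the second after the job is handed in, with the robot touching nothing.
It also fails if it takes over 58 s, if anything falls off the work surface, if the arm or the gripper's body presses on something with over 40 N, if the wrist force passes 120 N, or if a joint passes its speed limit or range.

### The arm

A 7-joint arm with a two-finger parallel gripper is mounted at the origin on the work surface. World frame = base frame: x ahead of the robot, y to its left, z up, the work surface at z = 0. Lengths are in mm, angles in rad, forces in N, time in s.
With the tool pointing down it reaches from about 350 to 900 mm from the base axis. Payload 19.9 kg.
Tool frame: the origin (TCP) lies at the very end of the fingers, on their centre line; the grasp point (between the pads) lies 19 mm behind it; z points along the fingers, y is the direction in which the jaws open and shut (so a half turn about z gives the same grasp; the last joint's range is limited). The gripper opens to 85 mm and grips with 20 to 120 N. Pads are 22 mm wide; open, the fingers measure 114 mm over their backs; the gripper's body (76 mm by 85 mm) begins 54 mm behind the grasp point. The pads swing forward as they close: fully open they stand 13 mm farther back than shut.
Start: joints at [1.214, 0.417, -0.01, 1.614, 0.005, 1.111, -0.053], TCP at [193.511, -594.268, 231.26] pointing down, gripper open.
Joint ranges: [-2.81, 2.81], [-0.39, 2.02], [-1.27, 1.25], [0.06, 2.57], [-1.19, 4.33], [0.19, 2], [-2.82, 2.82]. Speed limits (rad/s): [1.89, 1.89, 2.39, 2.39, 3.01, 3.01, 3.01].

### API

Orientations are given as a unit quaternion [w, x, y, z].
In Python, from workcell import observe, grab_frame, ticket gives the robot as it stands.
- The arm moves only by the tool step_arm, never from a script. Its argument "increments" is a list of rows, each a list of 7 numbers: the closure, from -1 (fully open) to 1 (shut), then the shift along the world's x, y, z in mm, then the turn, a rotation vector about the world's x, y, z in degrees. A call has 1 to 5 rows; each row is the pose to reach, as a shift and turn from the pose commanded when the call began; what a row does not reach only later rows make up. A row lasts 1/10 s, in which the tool goes at most 50 mm and 8.59 degrees, less where a joint would pass 70% of its speed; a pose out of reach is approached as far as the arm can. A call with a gripper value outside its range is refused whole. The fingers move at their own pace and stop on an object; the grip force is fixed at half the most. Time passes only in rows, so rows that repeat a pose let the fingers close. It gives the time, the measured TCP pose, the force and the opening at its end, in the units of the state.
- observe(): the state, without advancing time (a new reading comes with each control period).
- grab_frame(name): name is "side" or "top"; returns a dict with "pixels" (420x560x3 uint8, red, green, blue), "z_map" (420x560 float32, mm along the optical axis (not along the pixel's ray), 0 where there is no reading), "K" (3x3 intrinsics, pixels), "k1" (the pictures are not rectified: a ray, as slopes to the right and down, at radius r is drawn at 1 + k1 r^2 times it, then the intrinsics apply), "cam_to_world" (4x4, takes a point from camera to world coordinates). Camera axes: x right, y up, looking along -z (the intrinsics and any distortion apply to the point x, -y, -z); pixel columns grow to the right and rows downward; lengths in mm; the calibration is good to about 2 mm. A picture is of the moment at which its call begins.
- ticket.job_done(): hands the job in, once; it reports no verdict.
The state is a dict: "time_s": time; "qpos": joint angles; "joint_velocities": joint speeds; "effort": joint torques, N m; "ee_pos": TCP position; "tool_rot": TCP orientation; "ft_force": force on the tool from outside, world axes, zero at the start; "moment": the same for the moment, N m; "gripper_width": finger opening in mm.
Only numpy, scipy, OpenCV 4.12 (cv2) and the standard library are available. Lean on these libraries where they do the work, as an engineer would, in place of code of your own. Each camera call takes 0.05 s, during which the arm holds its last target.

## Working session

There is one attempt and no reset: what is moved stays moved. The work goes in short steps, Python scripts to look and compute and a tool call to move; the robot and the scene stay as the last step left them, time stands still between calls to the robot, and variables do not carry over. Pictures are saved under pics/ and viewed, and the job is handed in when it is done.

Besides the shell and the picture viewer there is one more tool, called after "Call:" in YAML: its name, and indented under it one key for each argument. step_arm: Moves the arm, as the interface text tells. Its arguments: {"type":"object","properties":{"increments":{"type":"array","items":{"type":"array","items":{"type":"number"}}}},"required":["increments"]}

```bash
mkdir -p pics; ls; python3 - <<'E'
from workcell import observe, grab_frame
import cv2,numpy as np
print(observe())
for n in("side","top"):
    f=grab_frame(n)
    cv2.imwrite(f"pics/{n}0.png",f["pixels"][:,:,::-1]); np.savez(f"{n}0.npz",**f)
    print(n,f["K"],f["k1"],f["cam_to_world"])
E
```

```text
pics
{'time_s': 0.0, 'qpos': array([ 1.21450873,  0.41796661, -0.01033272,  1.61420422,  0.00471712,
        1.11070999, -0.05304956]), 'joint_velocities': array([-0.00084383, -0.00011062, -0.00127829,  0.00067947,  0.00097909,
        0.00060818,  0.00064982]), 'effort': array([ 2.36073662e-03, -8.64437556e+01,  6.79931380e-01, -4.34904027e+01,
        1.91014615e-02,  7.14056907e-03, -1.03590668e-05]), 'ee_pos': array([ 193.39667069, -593.939454  ,  230.65211327]), 'tool_rot': array([-6.14925208e-04,  9.87639451e-01,  1.56741557e-01, -1.46655017e-04]), 'ft_force': array([-0.14161467, -0.29841178,  0.33172831]), 'moment': array([ 0.00830969,  0.0036018 , -0.00059106]), 'gripper_width': 85.23176681447971}
side [[435.58433536   0.         278.87713668]
 [  0.         435.58433536 210.30184905]
 [  0.           0.           1.        ]] -0.07526461366743352 [[-8.45841946e-01  2.85085858e-01 -4.50863013e-01  6.29460489e+01]
 [-5.33431433e-01 -4.49638780e-01  7.16432742e-01  8.14749267e+02]
 [ 1.51934770e-03  8.46493368e-01  5.32397098e-01  6.66036400e+02]
 [ 0.00000000e+00  0.00000000e+00  0.00000000e+00  1.00000000e+00]]
top [[462.42889734   0.         292.27850877]
 [  0.         462.42889734 206.50922635]
 [  0.           0.           1.        ]] 0.03196829069052008 [[-6.27935754e-03  9.82799538e-01 -1.84568789e-01  3.78595545e+02]
 [-9.99944793e-01 -7.72631417e-03 -7.12150263e-03  4.40016657e+01]
 [-8.42504594e-03  1.84513881e-01  9.82793796e-01  1.12865752e+03]
 [ 0.00000000e+00  0.00000000e+00  0.00000000e+00  1.00000000e+00]]
```

View pics/side0.png

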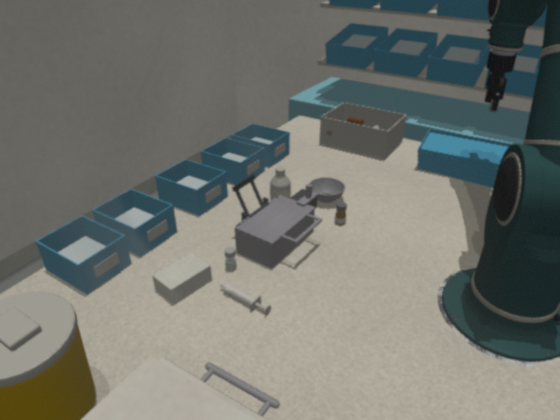

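View pics/top0.png

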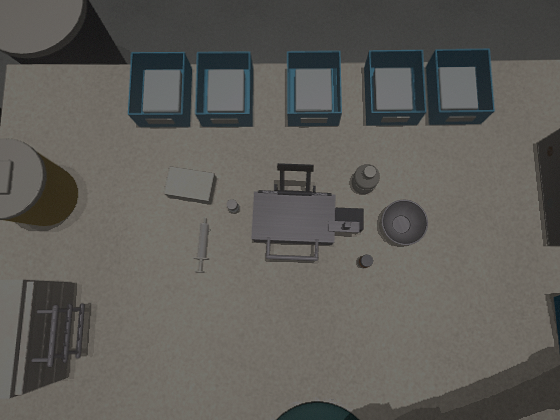

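The top view shows the box around (293,218), its bar at (292,257), the knob near (347,226) and the stop arm at (295,178). The box is turned only a little. The side view shows the same layout, with the box at (275,230). Next I'll zoom in.

```bash
cat > h.py <<'E'
import numpy as np, cv2
def load(n): return dict(np.load(n))
def ray(f,u,v):
    K=f["K"];d=np.array([float(f["k1"]),0,0,0,0])
    return cv2.undistortPoints(np.array([[[u,v]]],float),K,d)[0,0]
def at(f,u,v,z=None):
    x,y=ray(f,u,v); T=f["cam_to_world"]; r=T[:3,:3]@np.array([x,-y,-1]); o=T[:3,3]
    if z is None:
        s=float(f["z_map"][int(round(v)),int(round(u))])
    else: s=(z-o[2])/r[2]
    return o+s*r
def cloud(f):
    h,w=f["z_map"].shape; uu,vv=np.meshgrid(np.arange(w),np.arange(h))
    p=cv2.undistortPoints(np.stack([uu,vv],-1).reshape(-1,1,2).astype(float),f["K"],np.array([float(f["k1"]),0,0,0,0])).reshape(h,w,2)
    c=np.dstack([p[...,0],-p[...,1],-np.ones((h,w))])*f["z_map"][...,None]
    T=f["cam_to_world"]; return c@T[:3,:3].T+T[:3,3]
def proj(f,P):
    T=f["cam_to_world"];c=(np.asarray(P)-T[:3,3])@T[:3,:3]
    p=c*[1,-1,-1]
    return cv2.projectPoints(p.reshape(-1,1,3),np.zeros(3),np.zeros(3),f["K"],np.array([float(f["k1"]),0,0,0,0]))[0][:,0]
E
python3 - <<'E'
from h import *
t=load("top0.npz");s=load("side0.npz")
for n,f,(a,b,c,d) in(("t",t,(235,395,150,270)),("s",s,(205,365,165,285))):
    cv2.imwrite(f"pics/{n}z.png",cv2.resize(f["pixels"][c:d,a:b,::-1],None,fx=5,fy=5,interpolation=cv2.INTER_CUBIC)*1)
for n,f in(("t",t),("s",s)):
    P=cloud(f); m=(abs(P[...,2]-76)<2.5)&(P[...,0]>350)&(P[...,0]<750)&(abs(P[...,1])<200)
    Q=P[m]; print(n,len(Q),Q[:,2].mean(),Q.min(0),Q.max(0),cv2.minAreaRect(Q[:,:2].astype(np.float32)))
    k=(P[...,2]>108)&(P[...,2]<125)&(P[...,0]>350)&(P[...,0]<700)&(P[...,1]<0)&(P[...,1]>-150)
    print(P[k].round(1)[:30])
E
```

```text
t 3732 76.29953169402434 [ 452.43661296 -149.99619722   73.50361304] [677.07566061 146.65187005  78.4971916 ] ((551.8251953125, -8.544586181640625), (190.75509643554688, 324.1712341308594), 13.413256645202637)
[[ 662.  -118.9  110.9]
 [ 661.  -120.6  114.3]
 [ 661.9 -123.4  111.1]
 [ 661.2 -125.3  113.4]
 [ 661.6 -127.8  112.2]
 [ 661.2 -129.8  113.4]
 [ 659.7 -116.6  110.9]
 [ 660.1 -119.1  109.4]
 [ 659.5 -121.   111.3]
 [ 659.6 -123.4  110.9]
 [ 660.1 -125.9  109.2]
 [ 659.9 -128.1  109.8]
 [ 660.2 -130.5  108.7]
 [ 660.2 -132.8  108.6]
 [ 657.6 -114.4  109.8]
 [ 658.  -116.9  108.4]
 [ 657.6 -118.9  109.9]
 [ 656.4 -120.5  114.2]
 [ 657.8 -123.6  108.8]
 [ 657.  -125.4  111.9]
 [ 657.3 -130.1  110.4]
 [ 657.5 -132.5  109.7]
 [ 657.5 -134.8  109.8]
 [ 654.6 -111.6  112.6]
 [ 655.2 -114.2  110.4]
 [ 655.7 -116.8  108.4]
 [ 654.4 -118.3  113.1]
 [ 655.6 -121.3  108.6]
 [ 654.5 -122.9  112.6]
 [ 655.2 -125.6  109.9]]
s 2245 76.24988250963217 [ 451.21434417 -138.18290616   73.50352152] [673.6227205  150.68595619  78.49983497] ((549.677490234375, 2.0794219970703125), (191.2730712890625, 309.7948303222656), 12.717062950134277)
[[ 660.7 -124.7  111.2]
 [ 658.5 -126.4  111.1]
 [ 657.7 -130.6  109.5]
 [ 655.3 -132.1  109.6]
 [ 652.8 -133.4  109.6]
 [ 649.1 -133.   110.8]
 [ 658.4 -115.8  112.4]
 [ 657.4 -119.5  111.1]
 [ 655.4 -121.6  110.8]
 [ 653.  -123.1  110.8]
 [ 652.2 -127.2  109.2]
 [ 648.5 -126.6  110.5]
 [ 646.3 -128.5  110.3]
 [ 644.3 -130.5  110. ]
 [ 640.7 -130.1  111.1]
 [ 661.2 -114.9  108.9]
 [ 657.3 -114.   110.3]
 [ 654.8 -115.3  110.5]
 [ 652.7 -117.3  110.2]
 [ 649.9 -118.2  110.5]
 [ 645.9 -117.2  112. ]
 [ 645.9 -122.4  109.8]
 [ 644.  -124.7  109.4]
 [ 639.4 -122.6  111.5]
 [ 636.6 -123.5  111.9]
 [ 658.  -109.9  108.7]
 [ 654.6 -109.8  109.7]
 [ 651.6 -110.4  110.2]
 [ 649.8 -112.7  109.7]
 [ 647.9 -115.1  109.3]]
```

View pics/tz.png

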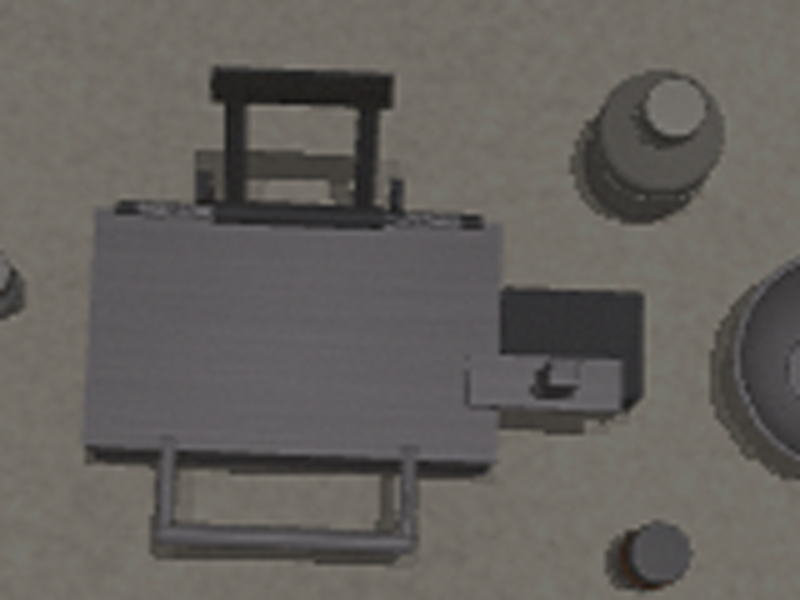

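View pics/sz.png

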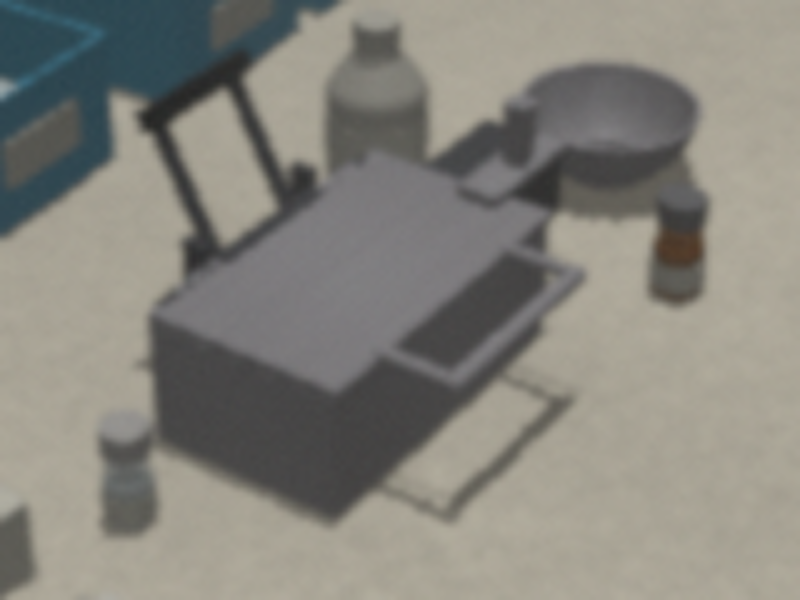

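Both crops show the lid corners, bar ends and knob top clearly. Top crop: lid corners (97,210), (500,228), (495,459) and (86,446), knob top (568,375). I'll fit the box pose from both views.

```bash
cat > fit.py <<'E'
from h import *
from scipy.optimize import least_squares
t=load("top0.npz");s=load("side0.npz")
def px(l,o): return (np.array(l,float)+.5)/5-.5+o
names=["bl","br","fr","fl","barL","barR","knob"]
tp=px([(97,210),(500,228),(495,459),(86,446),(153,540),(415,544),(568,375)],(235,150))
sp=px([(152,318),(372,152),(552,213),(335,392),(455,380),(581,271),(520,100)],(205,165))
def model(p):
    x,y,a,ky,dz=p
    B=np.array([[55,95,76],[55,-95,76],[-57,-95,76],[-57,95,76],[-95,57,73.5],[-95,-57,73.5],[-20,ky,118.5]],float)
    R=np.array([[np.cos(a),-np.sin(a),0],[np.sin(a),np.cos(a),0],[0,0,1]])
    return B@R.T+[x,y,dz]
E
python3 - <<'E'
from fit import *
def res(p,w=(1,1)): return np.concatenate([(proj(t,model(p))-tp).ravel()*w[0],(proj(s,model(p))-sp).ravel()*w[1]])
for w in((1,1),(1,0.),(0,1)):
    r=least_squares(res,[560,0,0,-121,0],args=(w,),loss="soft_l1"); print(w,r.x.round(3)); q=res(r.x,w).reshape(2,7,2).round(1);print(q.tolist())
print([ (n,at(t,*a)[:3].round(0).tolist(),at(s,*b).round(0).tolist()) for n,a,b in zip(names,tp,sp)])
# triangulate
for n,a,b in zip(names,tp,sp):
    o1=t["cam_to_world"][:3,3];d1=at(t,*a,z=0)-o1;o2=s["cam_to_world"][:3,3];d2=at(s,*b,z=0)-o2
    k=np.linalg.lstsq(np.stack([d1,-d2],1),o2-o1,rcond=None)[0];A=o1+k[0]*d1;B=o2+k[1]*d2
    print(n,((A+B)/2).round(1),np.linalg.norm(A-B).round(1))
E
```

```text
(1, 1) [ 5.53473e+02  4.92480e+01 -4.30000e-02 -1.21744e+02 -6.84000e-01]
[[[-0.5, 0.0], [0.4, -0.8], [0.5, 0.9], [-0.8, 0.6], [1.7, -0.9], [-0.7, 0.1], [-0.1, -0.6]], [[-0.6, -0.9], [0.4, -0.3], [0.1, -0.1], [0.8, 0.2], [-0.1, 1.0], [-0.4, 0.4], [0.3, 0.0]]]
(1, 0.0) [ 5.54391e+02  4.92160e+01 -4.60000e-02 -1.22910e+02 -8.45300e+00]
[[[-0.1, 0.2], [0.2, -0.4], [0.1, 1.1], [-0.6, 0.4], [1.7, -1.1], [-1.0, 0.1], [0.0, -0.3]], [[-0.0, 0.0], [0.0, 0.0], [-0.0, 0.0], [0.0, 0.0], [-0.0, 0.0], [-0.0, 0.0], [0.0, 0.0]]]
(0, 1) [ 5.55971e+02  4.53600e+01 -3.80000e-02 -1.22075e+02 -3.65100e+00]
[[[0.0, -0.0], [0.0, -0.0], [0.0, -0.0], [0.0, -0.0], [0.0, -0.0], [0.0, -0.0], [0.0, -0.0]], [[-0.3, -0.9], [0.2, -0.2], [-0.2, -0.1], [1.1, 0.1], [-0.0, 0.8], [-0.6, 0.3], [0.0, 0.0]]]
[('bl', [612.0, 141.0, 77.0], [608.0, 145.0, 76.0]), ('br', [602.0, -47.0, 79.0], [602.0, -43.0, 78.0]), ('fr', [495.0, -42.0, 75.0], [521.0, -100.0, 36.0]), ('fl', [502.0, 145.0, 73.0], [501.0, 149.0, 77.0]), ('barL', [465.0, 119.0, 0.0], [458.0, 115.0, 79.0]), ('barR', [456.0, -5.0, 77.0], [454.0, -1.0, 76.0]), ('knob', [527.0, -71.0, 120.0], [526.0, -65.0, 122.0])]
bl [612.6 140.7  72.2] 1.4
br [603.4 -46.5  75.1] 2.1
fr [493.7 -42.6  75.2] 2.1
fl [502.8 145.2  74. ] 1.6
barL [458.7 113.7  78.7] 0.3
barR [456.2  -5.2  73.2] 0.4
knob [527.8 -71.3 117.9] 2.1
```

Call:
step_arm:
  increments:
    - [1,25,42,0,0,0,7]
    - [1,50,84,0,0,0,14]
    - [1,75,126,0,0,0,21]
    - [1,100,168,0,0,0,28]
    - [1,125,210,0,0,0,35]

```text
time_s: 0.6
ee_pos: [319.1, -382.4, 231.2]
tool_rot: [-0.0, 0.894, 0.449, -0.0]
ft_force: [1.0, -1.0, -0.1]
gripper_width: 12.2
```

Call:
step_arm:
  increments:
    - [1,25,42,0,0,0,7]
    - [1,50,84,0,0,0,14]
    - [1,75,126,0,0,0,21]
    - [1,100,168,0,0,0,28]
    - [1,125,210,0,0,0,34.5]

```text
time_s: 1.1
ee_pos: [444.0, -172.4, 231.3]
tool_rot: [0.0, 0.72, 0.693, -0.0]
ft_force: [1.1, -0.6, 0.7]
gripper_width: 0.4
```

Call:
step_arm:
  increments:
    - [1,25,40,0,0,0,0]
    - [1,50,80,0,0,0,0]
    - [1,85,128,-20,0,0,0]
    - [1,85,128,-65,0,0,0]
    - [1,85,128,-100,0,0,0]

```text
time_s: 1.6
ee_pos: [528.9, -43.7, 129.1]
tool_rot: [-0.001, 0.721, 0.693, 0.0]
ft_force: [1.1, -0.3, -1.0]
gripper_width: -0.4
```

```bash
python3 - <<'E'
from workcell import *
from h import *
for n,(a,b,c,d) in(("top",(235,395,150,270)),("side",(205,365,145,265))):
    f=grab_frame(n); np.savez(f"{n}1.npz",**f)
    cv2.imwrite(f"pics/{n}1.png",cv2.resize(f["pixels"][c:d,a:b,::-1],None,fx=5,fy=5,interpolation=cv2.INTER_CUBIC))
print(observe()["ee_pos"],observe()["ft_force"])
E
```

```text
[525.99152204 -45.64361567 127.28302872] [-0.02647778 -1.75597676  0.06488473]
```

View pics/side1.png

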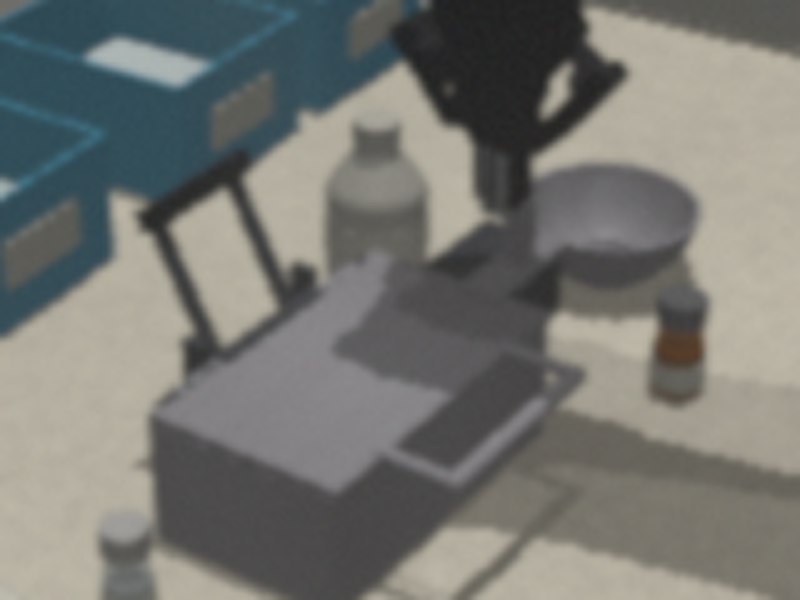

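View pics/top1.png

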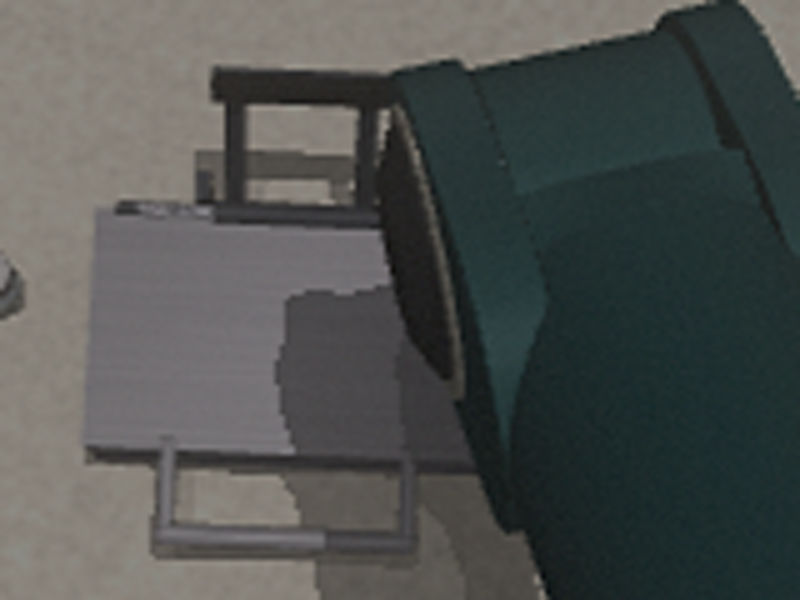

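The side view shows the closed fingertips at about (500,205), just on the near (+y) side of the knob at (518,220). The top view is blocked by the arm. I'll lower the fingers beside the knob.

Call:
step_arm:
  increments:
    - [1,0,0,-15,0,0,0]
    - [1,0,0,-30,0,0,0]
    - [1,0,0,-36,0,0,0]
    - [1,0,0,-36,0,0,0]

```text
time_s: 2.1
ee_pos: [528.3, -46.5, 95.0]
tool_rot: [-0.0, 0.722, 0.692, -0.0]
ft_force: [0.6, -0.2, -0.8]
gripper_width: -0.1
```

```bash
python3 - <<'E'
from workcell import *
from h import *
f=grab_frame("side"); a,b,c,d=(255,365,145,225)
cv2.imwrite(f"pics/side2.png",cv2.resize(f["pixels"][c:d,a:b,::-1],None,fx=7,fy=7,interpolation=cv2.INTER_CUBIC))
o=observe();print(o["ee_pos"],o["ft_force"])
E
```

```text
[528.63348858 -46.44424274  95.56067361] [0.18029972 1.17168864 0.49324643]
```

View pics/side2.png

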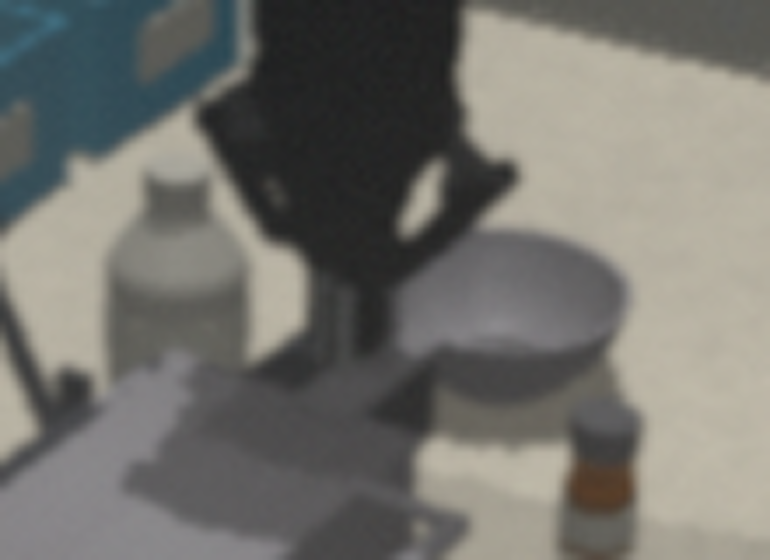

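The fingers stand on the bolt plate's near side in front of the knob, at about (345,320), and touch nothing. I'll push along the box's -y.

Call:
step_arm:
  increments:
    - [1,-0.1,-3,0,0,0,0]
    - [1,-0.3,-6,0,0,0,0]
    - [1,-0.4,-9,0,0,0,0]
    - [1,-0.5,-12,0,0,0,0]

```text
time_s: 2.55
ee_pos: [528.2, -58.4, 95.6]
tool_rot: [0.0, 0.722, 0.692, 0.0]
ft_force: [1.8, 3.0, 1.7]
gripper_width: 0.2
```

Call:
step_arm:
  increments:
    - [1,-0.1,-3,0,0,0,0]
    - [1,-0.2,-5,0,0,0,0]
    - [1,-0.3,-8,0,0,0,0]

```text
time_s: 2.85
ee_pos: [527.8, -66.3, 95.3]
tool_rot: [-0.0, 0.722, 0.692, 0.0]
ft_force: [0.3, 2.4, 3.0]
gripper_width: 0.0
```

Call:
step_arm:
  increments:
    - [1,-0.1,-3,0,0,0,0]
    - [1,-0.3,-6,0,0,0,0]
    - [1,-0.3,-6,0,0,0,0]

```text
time_s: 3.15
ee_pos: [527.3, -72.9, 95.2]
tool_rot: [0.0, 0.722, 0.692, -0.0]
ft_force: [-0.0, -0.2, 0.0]
gripper_width: -0.2
```

Call:
step_arm:
  increments:
    - [1,0,-1,0,0,0,0]
    - [1,-0.1,-2,0,0,0,0]

```text
time_s: 3.35
ee_pos: [527.2, -74.1, 95.2]
tool_rot: [-0.0, 0.722, 0.692, -0.0]
ft_force: [-0.2, 8.2, 1.2]
gripper_width: -0.1
```

Call:
step_arm:
  increments:
    - [1,0,0,0,0,0,0]

```text
time_s: 3.45
ee_pos: [527.2, -74.0, 95.1]
tool_rot: [-0.0, 0.722, 0.692, -0.0]
ft_force: [-1.8, 3.3, -0.2]
gripper_width: 0.2
```

Call:
step_arm:
  increments:
    - [1,0,-0.5,0,0,0,0]

```text
time_s: 3.55
ee_pos: [527.2, -74.1, 95.2]
tool_rot: [-0.0, 0.722, 0.692, 0.0]
ft_force: [-0.6, 8.6, 0.1]
gripper_width: 0.0
```

Call:
step_arm:
  increments:
    - [1,0,0,0,0,0,0]

```text
time_s: 3.65
ee_pos: [527.2, -74.0, 95.2]
tool_rot: [-0.0, 0.722, 0.692, 0.0]
ft_force: [0.1, 6.8, -0.3]
gripper_width: -0.2
```

```bash
python3 - <<'E'
from workcell import *
from h import *
f=grab_frame("side"); a,b,c,d=(255,365,145,225)
cv2.imwrite(f"pics/side3.png",cv2.resize(f["pixels"][c:d,a:b,::-1],None,fx=7,fy=7,interpolation=cv2.INTER_CUBIC))
o=observe();print(o["ee_pos"],o["ft_force"])
E
```

```text
[527.16326054 -74.07273438  95.15592223] [-0.81561256  7.31779838  0.60623176]
```

View pics/side3.png

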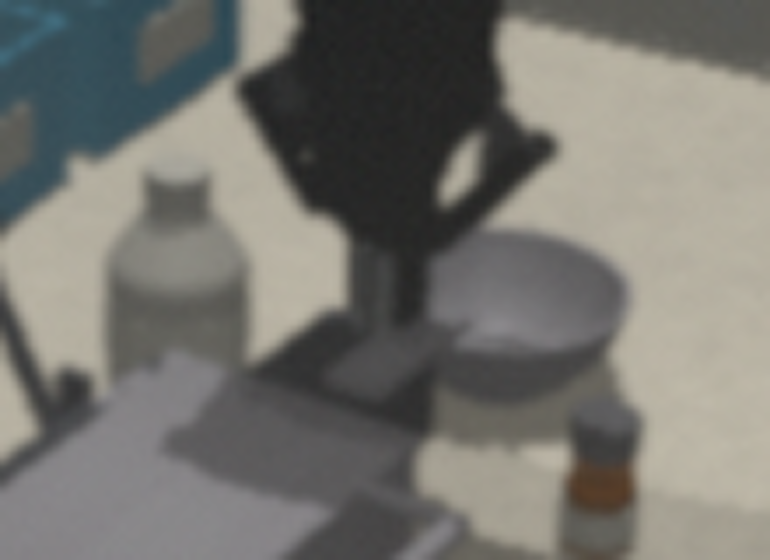

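The wrist force rose to about 7 N while the TCP stayed at y = -74.0. That is well above the 3 N of friction, so the bolt is at its end. The picture shows the plate clear of the lid, its end at about (355,375). I'll back off and move to above the bar.

Call:
step_arm:
  increments:
    - [1,0,6,0,0,0,0]
    - [1,0,8,30,0,0,0]
    - [0.44,-15,50,60,0,0,0]
    - [0.44,-42,90,60,0,0,0]
    - [0.44,-69,128,60,0,0,0]

```text
time_s: 4.2
ee_pos: [457.8, 54.6, 156.0]
tool_rot: [0.001, 0.722, 0.692, 0.001]
ft_force: [0.2, 1.7, -0.4]
gripper_width: 23.9
```

Call:
step_arm:
  increments:
    - [0.44,0,0,-20,0,0,0]
    - [0.44,0,0,-45,0,0,0]
    - [0.44,0,0,-45,0,0,0]

```text
time_s: 4.5
ee_pos: [456.8, 53.2, 108.4]
tool_rot: [-0.001, 0.722, 0.692, -0.001]
ft_force: [-0.5, 0.3, -1.1]
gripper_width: 23.9
```

```bash
python3 - <<'E'
from workcell import *
from h import *
for n,(a,b,c,d) in(("top",(235,395,170,290)),("side",(205,365,145,265))):
    f=grab_frame(n); np.savez(f"{n}4.npz",**f)
    cv2.imwrite(f"pics/{n}4.png",cv2.resize(f["pixels"][c:d,a:b,::-1],None,fx=5,fy=5,interpolation=cv2.INTER_CUBIC))
o=observe();print(o["ee_pos"],o["ft_force"],o["gripper_width"],o["tool_rot"],o["qpos"])
E
```

```text
[458.29228163  53.29419796 110.58183893] [-0.35221609  0.98904218  0.28141772] 23.78027244387156 [-2.84485985e-04  7.22116078e-01  6.91771786e-01 -2.92411063e-04] [ 0.31734173  0.35105283 -0.57792202  2.09796362  0.27418492  0.76580164
 -0.47526692]
```

View pics/side4.png

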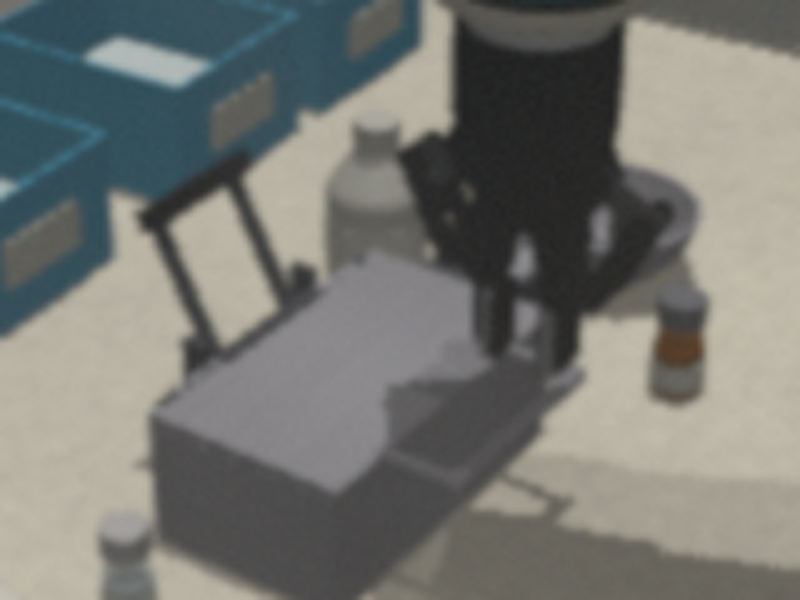

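View pics/top4.png

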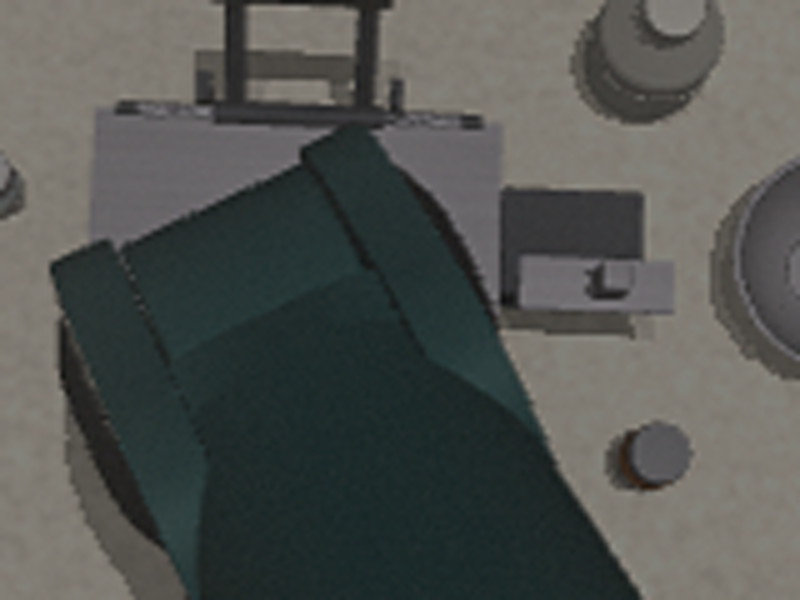

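The top view shows the bolt plate's end moved from crop x 466 to 519, about 24 mm, so it is fully back and clear of the lid edge at 500. In the side view the open fingers hang over the bar. I'll descend onto it.

Call:
step_arm:
  increments:
    - [0.44,0,0,-12,0,0,0]
    - [0.44,0,0,-24,0,0,0]
    - [0.44,0,0,-32,0,0,0]

```text
time_s: 4.9
ee_pos: [458.1, 53.0, 77.3]
tool_rot: [-0.0, 0.722, 0.692, -0.0]
ft_force: [-0.4, -0.2, -0.0]
gripper_width: 24.1
```

Call:
step_arm:
  increments:
    - [0.44,0,0,-10,0,0,0]
    - [0.44,0,0,-20,0,0,0]
    - [0.44,0,0,-24,0,0,0]
    - [0.44,0,0,-24,0,0,0]

```text
time_s: 5.3
ee_pos: [458.0, 53.3, 53.6]
tool_rot: [-0.0, 0.722, 0.692, -0.0]
ft_force: [0.5, 0.1, 0.5]
gripper_width: 23.9
```

```bash
python3 - <<'E'
from workcell import *
from h import *
f=grab_frame("side");a,b,c,d=(265,345,185,245)
cv2.imwrite(f"pics/side5.png",cv2.resize(f["pixels"][c:d,a:b,::-1],None,fx=10,fy=10,interpolation=cv2.INTER_CUBIC))
o=observe();print(o["ee_pos"],o["ft_force"],o["gripper_width"])
E
```

```text
[458.26116517  53.38887475  54.11509109] [ 0.66605831 -0.43699033  0.11191442] 23.790576429633393
```

View pics/side5.png

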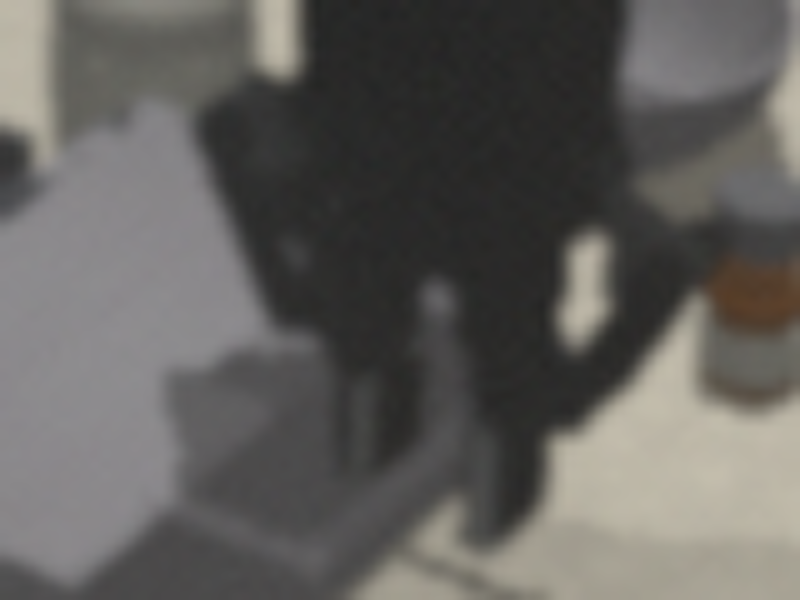

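The bar passes between the two fingers at about (430,450). Now I'll close.

Call:
step_arm:
  increments:
    - [0.68,0,0,0,0,0,0]
    - [0.68,0,0,0,0,0,0]

```text
time_s: 5.55
ee_pos: [458.5, 53.2, 54.6]
tool_rot: [0.0, 0.722, 0.692, 0.0]
ft_force: [0.9, -1.1, 0.3]
gripper_width: 13.5
```

Call:
step_arm:
  increments:
    - [1,0,0,0,0,0,0]
    - [1,0,0,0,0,0,0]
    - [1,0,0,0,0,0,0]

```text
time_s: 5.85
ee_pos: [458.4, 53.2, 54.6]
tool_rot: [0.0, 0.722, 0.692, -0.0]
ft_force: [-2.5, -0.2, 6.1]
gripper_width: 7.8
```

Call:
step_arm:
  increments:
    - [1,0,0,0,0,0,0]
    - [1,0,0,0,0,0,0]

```text
time_s: 6.05
ee_pos: [458.4, 53.2, 54.6]
tool_rot: [0.0, 0.722, 0.692, -0.0]
ft_force: [-2.5, -0.3, 6.8]
gripper_width: 7.9
```

```bash
python3 - <<'E'
from workcell import *
from h import *
f=grab_frame("side");a,b,c,d=(265,345,185,245)
cv2.imwrite(f"pics/side6.png",cv2.resize(f["pixels"][c:d,a:b,::-1],None,fx=10,fy=10,interpolation=cv2.INTER_CUBIC))
o=observe();print(o["ee_pos"],o["ft_force"],o["moment"],o["gripper_width"])
E
```

```text
[458.36468742  53.19535963  54.61040967] [-2.18652432 -0.36640381  6.09933726] [-0.03378006  0.54918224 -0.10721224] 7.773281540997305
```

View pics/side6.png

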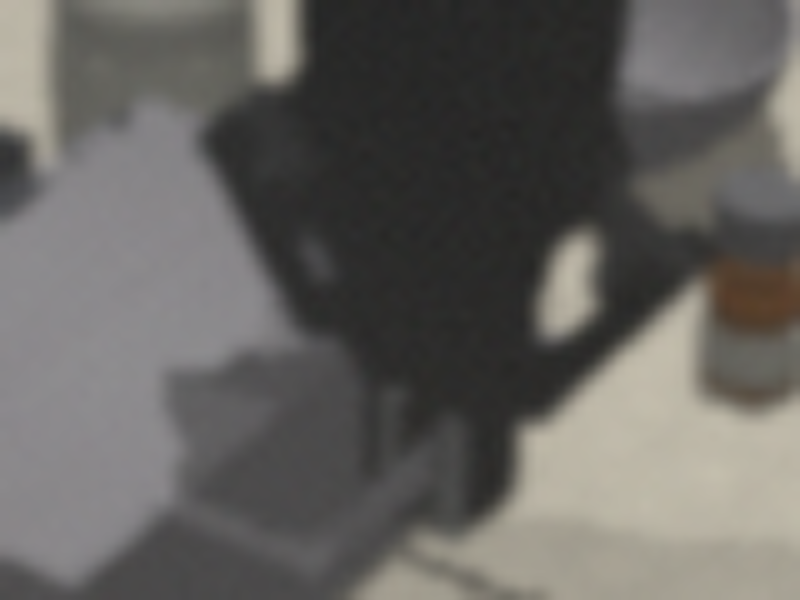

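The bar is gripped, with the pads compressed to 7.8 mm. I'll make a table of arc shifts for the swing.

```bash
python3 - <<'E'
import numpy as np
a=-.043;r=150
P=lambda t:np.array([r*(1-np.cos(t))*np.cos(a),r*(1-np.cos(t))*np.sin(a),r*np.sin(t)])
t=0
th=np.concatenate([[0,.02,.05,.09,.13,.18],np.arange(.24,2.21,.06)])
for i in range(0,len(th)-1,5):
    print(th[i].round(2),"->",th[min(i+5,len(th)-1)].round(2),(P(th[i])+[458.4,53.2,54.6]).round(1),[(P(x)-P(th[i])).round(1).tolist() for x in th[i+1:i+6]])
E
```

```text
0.0 -> 0.18 [458.4  53.2  54.6] [[0.0, -0.0, 3.0], [0.2, -0.0, 7.5], [0.6, -0.0, 13.5], [1.3, -0.1, 19.4], [2.4, -0.1, 26.9]]
0.18 -> 0.48 [460.8  53.1  81.5] [[1.9, -0.1, 8.8], [4.3, -0.2, 17.5], [7.2, -0.3, 26.0], [10.6, -0.5, 34.3], [14.5, -0.6, 42.4]]
0.48 -> 0.78 [475.3  52.5 123.9] [[4.4, -0.2, 7.9], [9.2, -0.4, 15.4], [14.5, -0.6, 22.7], [20.3, -0.9, 29.6], [26.4, -1.1, 36.2]]
0.78 -> 1.08 [501.7  51.3 160.1] [[6.5, -0.3, 6.2], [13.4, -0.6, 12.0], [20.6, -0.9, 17.4], [28.1, -1.2, 22.3], [35.9, -1.5, 26.8]]
1.08 -> 1.38 [537.6  49.8 186.9] [[8.1, -0.3, 4.0], [16.3, -0.7, 7.5], [24.8, -1.1, 10.5], [33.4, -1.4, 13.0], [42.2, -1.8, 15.0]]
1.38 -> 1.68 [579.8  48.  201.9] [[8.9, -0.4, 1.4], [17.8, -0.8, 2.3], [26.8, -1.2, 2.7], [35.8, -1.5, 2.5], [44.8, -1.9, 1.8]]
1.68 -> 1.98 [624.6  46.  203.7] [[8.9, -0.4, -1.2], [17.7, -0.8, -3.0], [26.4, -1.1, -5.3], [34.9, -1.5, -8.2], [43.3, -1.9, -11.5]]
1.98 -> 2.16 [667.9  44.2 192.2] [[8.1, -0.4, -3.8], [16.0, -0.7, -8.1], [23.7, -1.0, -12.9]]
```

Call:
step_arm:
  increments:
    - [1,0,0,3,0,0,0]
    - [1,0.2,0,7.5,0,0,0]
    - [1,0.6,0,13.5,0,0,0]

```text
time_s: 6.4
ee_pos: [458.8, 53.2, 68.1]
tool_rot: [-0.0, 0.722, 0.692, -0.0]
ft_force: [1.8, -0.5, -3.2]
gripper_width: 7.8
```

Call:
step_arm:
  increments:
    - [1,0.7,0,5.9,0,0,0]
    - [1,1.8,-0.1,13.4,0,0,0]

```text
time_s: 6.6
ee_pos: [460.6, 53.1, 81.7]
tool_rot: [-0.0, 0.722, 0.692, -0.0]
ft_force: [-0.1, 0.0, -2.2]
gripper_width: 7.7
```

Call:
step_arm:
  increments:
    - [1,1.9,-0.1,8.8,0,0,0]
    - [1,4.3,-0.2,17.5,0,0,0]
    - [1,7.2,-0.3,26.0,0,0,0]
    - [1,10.6,-0.5,34.3,0,0,0]
    - [1,14.5,-0.6,42.4,0,0,0]

```text
time_s: 7.1
ee_pos: [474.3, 52.5, 124.1]
tool_rot: [-0.001, 0.722, 0.692, -0.001]
ft_force: [-8.4, 0.0, 0.9]
gripper_width: 7.8
```

Call:
step_arm:
  increments:
    - [1,3.7,-0.2,8.2,0,0,0]
    - [1,8.4,-0.4,15.9,0,0,0]

```text
time_s: 7.3
ee_pos: [483.3, 52.1, 140.2]
tool_rot: [-0.0, 0.722, 0.692, -0.001]
ft_force: [-5.0, -0.3, -0.4]
gripper_width: 7.9
```

```bash
python3 - <<'E'
from workcell import *
o=observe();print(o["ee_pos"],o["ft_force"],o["moment"],o["gripper_width"])
E
```

```text
[483.29240042  52.05073388 140.20956558] [-4.98789588 -0.33076648 -0.41532457] [-0.1332981   1.32553315 -0.00849201] 7.895583028006102
```

Call:
step_arm:
  increments:
    - [1,5.1,-0.2,7.4,0,0,0]
    - [1,10.8,-0.5,14.4,0,0,0]
    - [1,16.8,-0.7,21.1,0,0,0]
    - [1,23.2,-1,27.3,0,0,0]
    - [1,30,-1.3,33.2,0,0,0]

```text
time_s: 7.8
ee_pos: [512.4, 50.7, 173.6]
tool_rot: [-0.001, 0.722, 0.692, -0.002]
ft_force: [-17.6, -1.4, 15.6]
gripper_width: 7.5
```

Call:
step_arm:
  increments:
    - [1,-1.2,0,1.6,0,0,0]
    - [1,-1.2,0,1.6,0,0,0]

```text
time_s: 8.0
ee_pos: [513.1, 50.6, 175.0]
tool_rot: [0.001, 0.722, 0.692, 0.001]
ft_force: [0.5, -1.0, 0.9]
gripper_width: 7.7
```

```bash
python3 - <<'E'
from workcell import *
from h import *
for n,(a,b,c,d) in(("side",(205,365,145,265)),):
    f=grab_frame(n); np.savez(f"{n}7.npz",**f)
    cv2.imwrite(f"pics/{n}7.png",cv2.resize(f["pixels"][c:d,a:b,::-1],None,fx=5,fy=5,interpolation=cv2.INTER_CUBIC))
o=observe();print(o["ee_pos"],o["ft_force"],o["moment"],o["gripper_width"])
E
```

```text
[512.9913006   50.63548443 174.86580268] [-0.22160832 -1.989533    0.69320628] [-0.4377281  -0.14017225 -0.07056484] 7.573672683034381
```

View pics/side7.png

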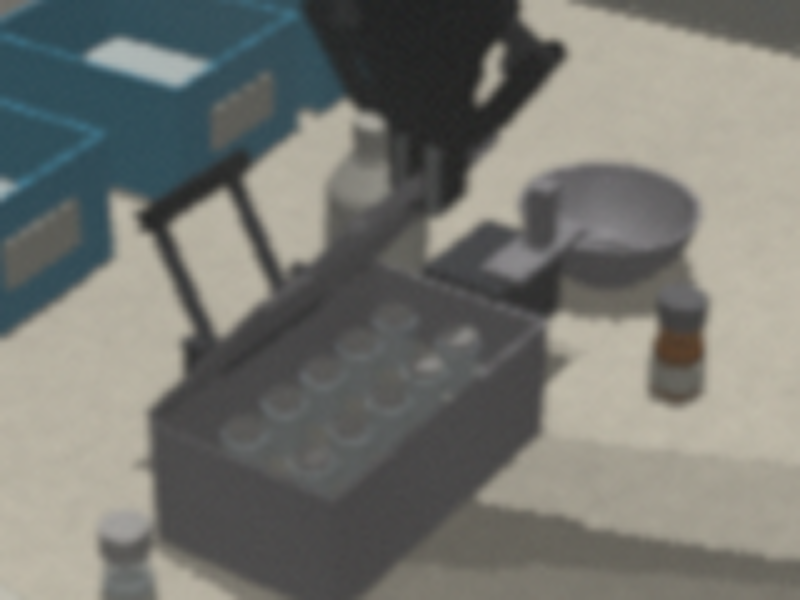

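At rest the force is near zero. The side view shows the lid about halfway open, with the bar in the fingers near (415,190). The offset suggests the bar crept about 4 mm down in the pads. I'll rebuild the arc from here.

```bash
cat > arc.py <<'E'
import numpy as np,sys
a=-.043
def go(x,z,xc,zc,n,step,y=0):
    s=(xc-x)/np.cos(a);r=np.hypot(s,z-zc);t0=np.arctan2(z-zc,s);print("r",r,"t0",t0)
    P=lambda t:np.array([-r*np.cos(t)*np.cos(a),-r*np.cos(t)*np.sin(a),r*np.sin(t)])
    for i in range(0,n,5):
        b=t0+i*step;print(round(b,2),"->",round(b+5*step,2),[(P(b+step*(j+1))-P(b)).round(1).tolist() for j in range(5)], "end",round(xc+P(b+5*step)[0],1),round(zc+P(b+5*step)[2],1))
if __name__=="__main__": go(*map(float,sys.argv[1:5]),int(sys.argv[5]),float(sys.argv[6]))
E
python3 arc.py 513 174.9 608.3 59 30 0.04
```

```text
r 150.10567446311003 t0 0.8821747647020621
0.88 -> 1.08 [[4.7, -0.2, 3.7], [9.6, -0.4, 7.3], [14.5, -0.6, 10.6], [19.7, -0.8, 13.7], [24.9, -1.1, 16.6]] end 537.9 191.5
1.08 -> 1.28 [[5.4, -0.2, 2.7], [10.8, -0.5, 5.2], [16.4, -0.7, 7.5], [22.0, -0.9, 9.5], [27.7, -1.2, 11.4]] end 565.6 202.9
1.28 -> 1.48 [[5.8, -0.2, 1.6], [11.6, -0.5, 3.0], [17.5, -0.8, 4.1], [23.4, -1.0, 5.0], [29.4, -1.3, 5.6]] end 595.0 208.5
1.48 -> 1.68 [[6.0, -0.3, 0.4], [12.0, -0.5, 0.6], [18.0, -0.8, 0.5], [24.0, -1.0, 0.2], [29.9, -1.3, -0.3]] end 625.0 208.2
1.68 -> 1.88 [[5.9, -0.3, -0.8], [11.9, -0.5, -1.8], [17.7, -0.8, -3.1], [23.5, -1.0, -4.6], [29.3, -1.3, -6.3]] end 654.2 201.9
1.88 -> 2.08 [[5.7, -0.2, -2.0], [11.3, -0.5, -4.1], [16.8, -0.7, -6.5], [22.2, -1.0, -9.2], [27.4, -1.2, -12.0]] end 681.7 189.9
```

Call:
step_arm:
  increments:
    - [1,4.7,-0.2,3.7,0,0,0]
    - [1,9.6,-0.4,7.3,0,0,0]
    - [1,14.5,-0.6,10.6,0,0,0]

```text
time_s: 8.35
ee_pos: [527.1, 50.0, 185.2]
tool_rot: [-0.0, 0.722, 0.692, -0.0]
ft_force: [-4.7, -3.6, 1.5]
gripper_width: 7.7
```

Call:
step_arm:
  increments:
    - [1,5.2,-0.4,3.1,0,0,0]
    - [1,10.4,-0.7,6.0,0,0,0]
    - [1,15.8,-1,8.7,0,0,0]

```text
time_s: 8.65
ee_pos: [542.9, 49.3, 194.5]
tool_rot: [-0.0, 0.722, 0.692, -0.0]
ft_force: [-8.4, -2.1, 13.4]
gripper_width: 7.7
```

Call:
step_arm:
  increments:
    - [1,5.6,-0.3,2.3,0,0,0]
    - [1,11.2,-0.6,4.3,0,0,0]
    - [1,17,-0.9,6.1,0,0,0]

```text
time_s: 8.95
ee_pos: [560.5, 48.6, 200.9]
tool_rot: [0.0, 0.722, 0.692, 0.0]
ft_force: [-7.4, -2.0, 18.1]
gripper_width: 7.7
```

Call:
step_arm:
  increments:
    - [1,2,-0.2,2.0,0,0,0]
    - [1,2,-0.2,2.2,0,0,0]

```text
time_s: 9.15
ee_pos: [561.9, 48.5, 201.6]
tool_rot: [-0.0, 0.722, 0.692, 0.0]
ft_force: [1.7, 1.5, -6.5]
gripper_width: 8.0
```

```bash
python3 - <<'E'
from workcell import *
o=observe();print(o["ee_pos"],o["ft_force"],o["moment"],o["gripper_width"])
E
```

```text
[561.94442295  48.47801907 201.62405307] [ 1.69390196  1.46299993 -6.52349015] [ 0.38467128 -0.03021557 -0.15736135] 7.987183885598844
```

```bash
python3 arc.py 562 201.9 608.3 59.3 20 0.04
```

```text
r 149.94138379324735 t0 1.2565781447503446
1.26 -> 1.46 [[5.7, -0.2, 1.7], [11.5, -0.5, 3.2], [17.4, -0.7, 4.5], [23.3, -1.0, 5.6], [29.2, -1.3, 6.4]] end 591.2 208.3
1.46 -> 1.66 [[6.0, -0.3, 0.6], [11.9, -0.5, 0.9], [17.9, -0.8, 1.0], [23.9, -1.0, 0.8], [29.9, -1.3, 0.4]] end 621.1 208.7
1.66 -> 1.86 [[6.0, -0.3, -0.6], [11.9, -0.5, -1.5], [17.8, -0.8, -2.6], [23.6, -1.0, -4.0], [29.4, -1.3, -5.5]] end 650.5 203.2
1.86 -> 2.06 [[5.7, -0.2, -1.8], [11.4, -0.5, -3.8], [16.9, -0.7, -6.1], [22.4, -1.0, -8.6], [27.7, -1.2, -11.3]] end 678.2 191.9
```

Call:
step_arm:
  increments:
    - [1,5.8,-0.2,1.7,0,0,0]
    - [1,11.5,-0.5,3.1,0,0,0]

```text
time_s: 9.35
ee_pos: [573.3, 47.9, 205.0]
tool_rot: [-0.0, 0.722, 0.692, -0.0]
ft_force: [-6.2, 3.6, 15.9]
gripper_width: 7.9
```

Call:
step_arm:
  increments:
    - [1,5.9,-0.1,2.2,0,0,0]
    - [1,11.8,-0.3,3.5,0,0,0]

```text
time_s: 9.55
ee_pos: [585.1, 47.4, 207.8]
tool_rot: [-0.001, 0.722, 0.692, -0.0]
ft_force: [0.3, 3.9, -18.0]
gripper_width: 7.7
```

Call:
step_arm:
  increments:
    - [1,5.9,-0.2,1.2,0,0,0]
    - [1,11.9,-0.4,1.8,0,0,0]

```text
time_s: 9.75
ee_pos: [597.1, 46.8, 209.7]
tool_rot: [-0.0, 0.722, 0.692, -0.0]
ft_force: [-1.0, 2.2, -17.4]
gripper_width: 7.3
```

Call:
step_arm:
  increments:
    - [1,6,-0.4,-0.6,0,0,0]
    - [1,12,-0.7,-0.7,0,0,0]

```text
time_s: 9.95
ee_pos: [610.0, 46.3, 210.5]
tool_rot: [0.001, 0.722, 0.692, 0.001]
ft_force: [-1.0, 1.7, -3.8]
gripper_width: 7.7
```

Call:
step_arm:
  increments:
    - [1,6,-0.3,0,0,0,0]
    - [1,12,-0.6,-0.2,0,0,0]

```text
time_s: 10.15
ee_pos: [621.6, 45.7, 209.9]
tool_rot: [0.0, 0.722, 0.692, 0.0]
ft_force: [-2.4, 3.1, -0.3]
gripper_width: 7.6
```

```bash
python3 - <<'E'
from h import *
a=-.043
for n in("top0.npz","side0.npz"):
    f=load(n);P=cloud(f).reshape(-1,3)
    d=P-[608.4,46.9,73.5]; s=d[:,0]*np.cos(a)+d[:,1]*np.sin(a); y=-d[:,0]*np.sin(a)+d[:,1]*np.cos(a)
    m=(s>8)&(s<90)&(abs(y)<45)&(d[:,2]>45)&(d[:,2]<110)
    print(n,m.sum()); A=np.c_[s,d[:,2],y][m]; A=A[A[:,1].argsort()[::-1]]
    for r in A[:14]: print(r.round(0), np.hypot(r[0],r[1]).round(0), (np.pi-np.arctan2(r[1],r[0])).round(2))
E
python3 arc.py 621.6 209.9 608.3 60.4 15 0.03
```

```text
top0.npz 290
[ 43.  79. -38.] 90.0 2.07
[ 42.  79. -11.] 89.0 2.06
[ 42.  79. -18.] 89.0 2.06
[ 43.  78. -40.] 89.0 2.07
[ 47.  78. -33.] 91.0 2.12
[44. 78. -5.] 89.0 2.09
[ 42.  78. -14.] 88.0 2.07
[ 42.  78. -22.] 88.0 2.07
[ 45.  78. -31.] 90.0 2.1
[44. 77.  2.] 89.0 2.09
[41. 77. 17.] 87.0 2.06
[45. 77. 32.] 89.0 2.1
[47. 77. -7.] 90.0 2.12
[43. 77. 19.] 88.0 2.08
side0.npz 197
[ 41.  76. -26.] 86.0 2.06
[41. 76. 37.] 86.0 2.06
[42. 76. 32.] 87.0 2.08
[40. 76. 42.] 85.0 2.06
[44. 76. 26.] 87.0 2.09
[40. 76. -8.] 85.0 2.05
[40. 75. 30.] 86.0 2.06
[42. 75. -7.] 86.0 2.08
[41. 75. -2.] 86.0 2.07
[ 42.  75. -20.] 86.0 2.08
[ 44.  75. -26.] 87.0 2.1
[37. 75. 15.] 84.0 2.03
[ 44.  75. -13.] 87.0 2.1
[42. 75. 24.] 86.0 2.08
r 150.09153031800508 t0 1.6596076103457837
1.66 -> 1.81 [[4.5, -0.2, -0.5], [8.9, -0.4, -1.1], [13.4, -0.6, -1.8], [17.8, -0.8, -2.7], [22.2, -1.0, -3.7]] end 643.8 206.2
1.81 -> 1.96 [[4.4, -0.2, -1.1], [8.7, -0.4, -2.4], [13.0, -0.6, -3.8], [17.2, -0.7, -5.3], [21.4, -0.9, -6.9]] end 665.1 199.3
1.96 -> 2.11 [[4.1, -0.2, -1.8], [8.2, -0.4, -3.7], [12.2, -0.5, -5.7], [16.2, -0.7, -7.8], [20.1, -0.9, -10.1]] end 685.2 189.2
```

Call:
step_arm:
  increments:
    - [1,4.5,-0.2,-0.5,0,0,0]
    - [1,8.9,-0.4,-1.1,0,0,0]
    - [1,13.4,-0.7,-1.8,0,0,0]

```text
time_s: 10.45
ee_pos: [635.4, 45.0, 208.5]
tool_rot: [0.001, 0.722, 0.692, 0.001]
ft_force: [-0.6, 2.7, 5.5]
gripper_width: 7.6
```

Call:
step_arm:
  increments:
    - [1,4.4,-0.2,-0.9,0,0,0]
    - [1,8.8,-0.5,-1.9,0,0,0]

```text
time_s: 10.65
ee_pos: [644.0, 44.5, 206.4]
tool_rot: [0.0, 0.722, 0.692, 0.001]
ft_force: [-2.7, 2.4, -7.2]
gripper_width: 7.7
```

Call:
step_arm:
  increments:
    - [1,3,-0.2,-1,0,0,0]
    - [1,6,-0.4,-2,0,0,0]

```text
time_s: 10.85
ee_pos: [650.1, 44.2, 204.4]
tool_rot: [0.001, 0.722, 0.692, 0.001]
ft_force: [0.9, 2.9, 7.4]
gripper_width: 7.5
```

Call:
step_arm:
  increments:
    - [1,2.9,-0.2,-0.9,0,0,0]
    - [1,5.8,-0.4,-1.8,0,0,0]

```text
time_s: 11.05
ee_pos: [655.8, 44.0, 202.6]
tool_rot: [0.0, 0.722, 0.692, 0.001]
ft_force: [-1.3, 2.7, 6.2]
gripper_width: 7.6
```

Call:
step_arm:
  increments:
    - [1,2.5,-0.2,-0.6,0,0,0]
    - [1,5,-0.3,-1.5,0,0,0]

```text
time_s: 11.25
ee_pos: [660.5, 43.7, 200.9]
tool_rot: [0.0, 0.722, 0.692, 0.001]
ft_force: [-0.3, 3.1, 6.1]
gripper_width: 7.4
```

Call:
step_arm:
  increments:
    - [1,1.5,-0.1,-0.6,0,0,0]
    - [1,3,-0.2,-1.1,0,0,0]

```text
time_s: 11.45
ee_pos: [663.2, 43.6, 199.4]
tool_rot: [-0.0, 0.722, 0.692, 0.0]
ft_force: [1.3, 4.6, 2.1]
gripper_width: 7.5
```

Call:
step_arm:
  increments:
    - [1,1.5,-0.1,-0.6,0,0,0]
    - [1,3,-0.2,-1.2,0,0,0]

```text
time_s: 11.65
ee_pos: [666.3, 43.5, 198.1]
tool_rot: [-0.0, 0.722, 0.692, 0.0]
ft_force: [0.5, 5.3, 0.5]
gripper_width: 7.6
```

Call:
step_arm:
  increments:
    - [1,1.4,0.2,-0.6,0,0,0]
    - [1,2.8,0.2,-1.1,0,0,0]

```text
time_s: 11.85
ee_pos: [668.9, 43.3, 196.9]
tool_rot: [-0.0, 0.722, 0.692, 0.0]
ft_force: [-1.4, 3.7, 0.7]
gripper_width: 7.4
```

Call:
step_arm:
  increments:
    - [1,1,0.1,-0.4,0,0,0]
    - [1,2,0.1,-0.8,0,0,0]

```text
time_s: 12.05
ee_pos: [670.8, 43.3, 196.1]
tool_rot: [-0.0, 0.722, 0.692, -0.0]
ft_force: [-0.8, 3.9, 1.4]
gripper_width: 7.7
```

Call:
step_arm:
  increments:
    - [1,1,0,-0.5,0,0,0]
    - [1,2,0,-1,0,0,0]

```text
time_s: 12.25
ee_pos: [672.8, 43.2, 195.1]
tool_rot: [-0.0, 0.722, 0.692, -0.0]
ft_force: [-0.8, 3.5, 2.2]
gripper_width: 7.8
```

Call:
step_arm:
  increments:
    - [1,0.9,0,-0.4,0,0,0]
    - [1,1.8,0,-0.8,0,0,0]

```text
time_s: 12.45
ee_pos: [674.5, 43.1, 194.3]
tool_rot: [0.0, 0.722, 0.692, -0.0]
ft_force: [-1.3, 2.5, 1.5]
gripper_width: 7.8
```

Call:
step_arm:
  increments:
    - [1,0.9,0,-0.4,0,0,0]
    - [1,0.9,0,-0.4,0,0,0]

```text
time_s: 12.65
ee_pos: [675.4, 43.1, 193.8]
tool_rot: [-0.0, 0.722, 0.692, -0.0]
ft_force: [-0.9, 3.1, 0.8]
gripper_width: 7.3
```

Call:
step_arm:
  increments:
    - [1,0.9,0,-0.4,0,0,0]
    - [1,0.9,0,-0.4,0,0,0]

```text
time_s: 12.85
ee_pos: [676.3, 43.1, 193.4]
tool_rot: [-0.0, 0.722, 0.692, -0.0]
ft_force: [-1.9, 2.7, 0.9]
gripper_width: 7.5
```

Contact is not clear yet, so I'll check with the camera.

```bash
python3 - <<'E'
from workcell import *
from h import *
f=grab_frame("side");a,b,c,d=(205,325,125,245); np.savez("side8.npz",**f)
cv2.imwrite(f"pics/side8.png",cv2.resize(f["pixels"][c:d,a:b,::-1],None,fx=5,fy=5,interpolation=cv2.INTER_CUBIC))
o=observe();print(o["ee_pos"],o["ft_force"],o["moment"],o["gripper_width"])
E
```

```text
[676.2635739   43.05412807 193.44015033] [-0.90878901  2.82891146  0.14237215] [ 0.54110459  0.68695392 -0.11276572] 7.429544687230453
```

View pics/side8.png

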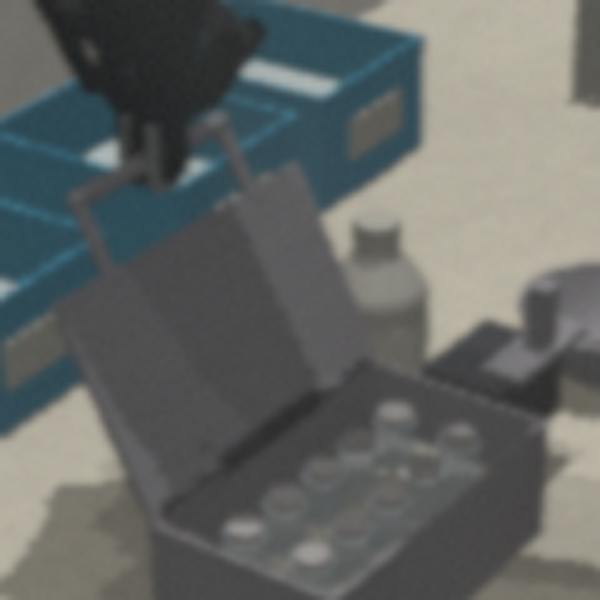

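The lid is past upright. The bar runs from about (80,200) to (210,118), with the fingers on it at (150,165), and the stop is hidden behind the lid. I'll continue in small steps, watching the tangential force.

Call:
step_arm:
  increments:
    - [1,0.9,0,-0.4,0,0,0]
    - [1,0.9,0,-0.4,0,0,0]

```text
time_s: 13.1
ee_pos: [677.1, 43.0, 193.0]
tool_rot: [-0.0, 0.722, 0.692, -0.0]
ft_force: [-2.8, 1.6, 0.0]
gripper_width: 7.5
```

Call:
step_arm:
  increments:
    - [1,0.9,0,-0.5,0,0,0]
    - [1,0.9,0,-0.5,0,0,0]

```text
time_s: 13.3
ee_pos: [678.0, 43.0, 192.5]
tool_rot: [-0.0, 0.722, 0.692, -0.0]
ft_force: [-4.2, 0.7, 0.5]
gripper_width: 7.4
```

Call:
step_arm:
  increments:
    - [1,0.9,0,-0.4,0,0,0]
    - [1,0.9,0,-0.4,0,0,0]

```text
time_s: 13.5
ee_pos: [678.8, 43.0, 192.1]
tool_rot: [-0.0, 0.722, 0.692, -0.0]
ft_force: [-5.9, -0.4, 1.1]
gripper_width: 7.5
```

The force now climbs by about 1.7 N per mm, so the lid is on the stop. I'll nudge slightly further and hold for about 1.2 s.

Call:
step_arm:
  increments:
    - [1,0.4,0,-0.2,0,0,0]
    - [1,0.4,0,-0.2,0,0,0]

```text
time_s: 13.7
ee_pos: [679.1, 43.0, 191.9]
tool_rot: [-0.0, 0.722, 0.692, -0.001]
ft_force: [-6.7, -0.4, 1.5]
gripper_width: 7.8
```

Call:
step_arm:
  increments:
    - [1,0,0,0,0,0,0]
    - [1,0,0,0,0,0,0]
    - [1,0,0,0,0,0,0]
    - [1,0,0,0,0,0,0]
    - [1,0,0,0,0,0,0]

```text
time_s: 14.2
ee_pos: [679.1, 42.9, 191.9]
tool_rot: [-0.0, 0.722, 0.692, -0.001]
ft_force: [-6.2, 0.3, 2.0]
gripper_width: 7.4
```

Call:
step_arm:
  increments:
    - [1,0,0,0,0,0,0]
    - [1,0,0,0,0,0,0]
    - [1,0,0,0,0,0,0]
    - [1,0,0,0,0,0,0]
    - [1,0,0,0,0,0,0]

```text
time_s: 14.7
ee_pos: [679.1, 43.0, 191.9]
tool_rot: [-0.0, 0.722, 0.692, -0.001]
ft_force: [-6.0, -0.3, 2.3]
gripper_width: 7.6
```

Call:
step_arm:
  increments:
    - [1,0,0,0,0,0,0]
    - [1,0,0,0,0,0,0]
    - [1,-0.9,0,0.4,0,0,0]
    - [1,-1.8,0,0.8,0,0,0]
    - [1,-2.3,0,1.0,0,0,0]

```text
time_s: 15.2
ee_pos: [677.1, 43.1, 193.0]
tool_rot: [0.0, 0.722, 0.692, -0.0]
ft_force: [-2.2, 0.4, 0.3]
gripper_width: 7.6
```

Call:
step_arm:
  increments:
    - [0.7,0,0,0,0,0,0]
    - [0.5,0,0,0,0,0,0]
    - [0.4,0,0,0,0,0,0]
    - [0.4,0,0,0,0,0,0]

```text
time_s: 15.6
ee_pos: [677.3, 43.2, 193.1]
tool_rot: [0.0, 0.722, 0.692, 0.0]
ft_force: [-1.1, -0.1, -0.6]
gripper_width: 25.5
```

Call:
step_arm:
  increments:
    - [0.4,0,0,8,0,0,0]
    - [0.4,0,0,18,0,0,0]
    - [0.4,0,0,30,0,0,0]
    - [0.4,0,0,50,0,0,0]
    - [0.4,0,0,70,0,0,0]

```text
time_s: 16.1
ee_pos: [677.2, 43.3, 264.8]
tool_rot: [0.0, 0.722, 0.692, 0.0]
ft_force: [-0.4, -0.6, -0.1]
gripper_width: 25.5
```

Call:
step_arm:
  increments:
    - [0.4,-30,-20,20,0,0,0]
    - [0.4,-70,-60,40,0,0,0]
    - [0.4,-110,-100,60,0,0,0]
    - [0.4,-140,-140,60,0,0,0]
    - [0.4,-170,-180,60,0,0,0]

```text
time_s: 16.6
ee_pos: [517.6, -122.6, 324.6]
tool_rot: [0.001, 0.722, 0.692, 0.001]
ft_force: [1.2, -0.4, -0.3]
gripper_width: 25.5
```

```bash
python3 - <<'E'
from workcell import *
from h import *
for n,(a,b,c,d) in(("top",(200,360,130,250)),("side",(205,365,145,265))):
    f=grab_frame(n); np.savez(f"{n}9.npz",**f)
    cv2.imwrite(f"pics/{n}9.png",cv2.resize(f["pixels"][c:d,a:b,::-1],None,fx=5,fy=5,interpolation=cv2.INTER_CUBIC))
    cv2.imwrite(f"pics/{n}9f.png",f["pixels"][:,:,::-1])
o=observe();print(o["time_s"],o["ee_pos"],o["ft_force"],o["gripper_width"])
E
```

```text
16.7 [ 515.78097051 -127.39214523  324.21103218] [ 2.72128117  0.71112209 -0.18295934] 25.6510661780237
```

View pics/side9.png

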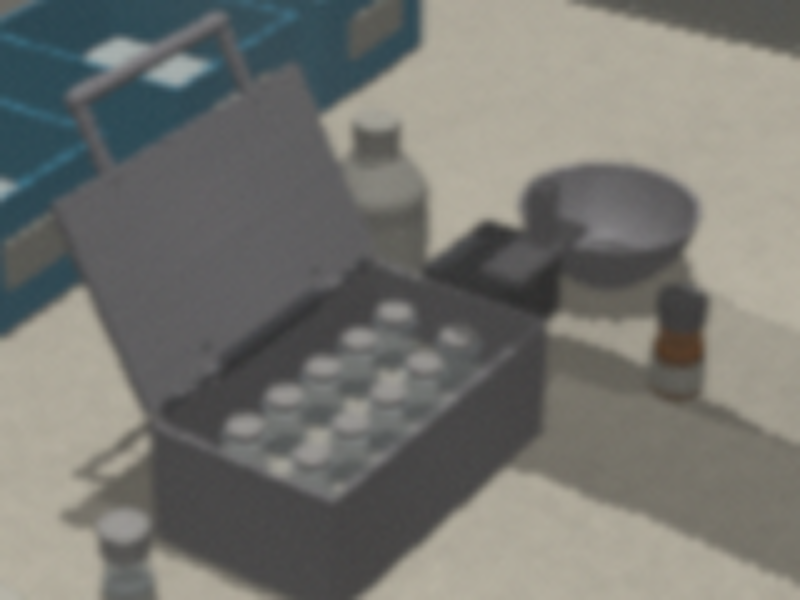

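View pics/top9f.png

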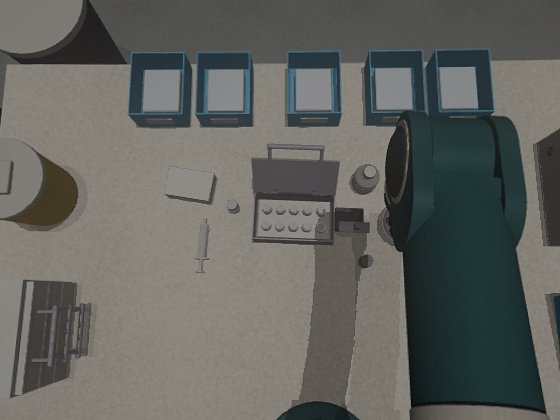

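The lid leans back on the stop, with its bar at (70,95)–(225,20) in the side crop, and the bolt is back. The bystanders stand where they were, and the gripper is well clear. I'll let the arm settle, then hand in.

Call:
step_arm:
  increments:
    - [0.4,0,0,0,0,0,0]
    - [0.4,0,0,0,0,0,0]
    - [0.4,0,0,0,0,0,0]
    - [0.4,0,0,0,0,0,0]

```text
time_s: 17.1
ee_pos: [519.1, -120.8, 322.5]
tool_rot: [-0.0, 0.722, 0.692, 0.0]
ft_force: [0.2, 0.5, -1.2]
gripper_width: 25.5
```

```bash
python3 - <<'E'
from workcell import *
from h import *
a=load("side9.npz");f=grab_frame("side")
print(abs(a["pixels"][140:215,210:275].astype(int)-f["pixels"][140:215,210:275]).mean(), observe()["ft_force"])
print(ticket.job_done())
E
```

```text
0.8441025641025641 [-0.29594241 -0.33278341 -0.20261889]
the job is handed in; nothing more can be done
None
```

The drug box is open: the bolt is fully back and the lid leans on its stop. I handed the job in at about 17 s.

- **Bolt:** I pushed it back with closed fingers until the TCP stopped moving and the force rose to about 7–9 N. The top picture showed about 24 mm of travel, clear of the lid.
- **Lid:** I pinched the bar and guided the lid over. It met the stop at a tool x of about 676–677 mm, close to 2.05 rad. I pressed it home with about 6.5 N at the bar for roughly 1.2 s, eased back to about 2 N, then let go and lifted straight up.
- **Last checks:** After release the lid stayed leaning on the stop, with no visible change in the side view. The wrist force was near zero with the gripper clear. I saw none of the bystanders moved, though the arm partly hid the bowl in the last top picture.
- **What disagreed:** The planned arc was a few millimetres off, probably because the bar crept in the pads. That put up to about 23 N along the lid, on the hinge, a few times mid-swing until I corrected it. I don't know the hinge's strain limit. The gripper also read 7.8 mm on the 10 mm bar, which I put down to the pads compressing.

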